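Tuck the keyboard into the desk organiser, past the scanner post

ROBOT

A 6-joint arm with a two-finger parallel gripper is mounted at the origin on the work surface. World frame = base frame: x ahead of the robot, y to its left, z up, the work surface at z = 0. Lengths are in m, angles in rad, forces in N, time in s.
With the tool pointing down it reaches from about 0.25 to 0.775 m from the base axis. Payload 4 kg.
Tool frame: the origin (TCP) lies at the very end of the fingers, on their centre line; the grasp point (between the pads) lies 19 mm behind it (robot.pinch_z is the distance from the TCP to the grasp point, in m); z points along the fingers, y is the line along which they close (so a half turn about z gives the same grasp; the last joint's range is limited). The gripper opens to 94 mm and grips with 3 to 60 N. Pads are 16 mm wide; open, the fingers measure 119 mm over their backs; the gripper's body (75 mm by 177 mm) begins 78 mm behind the grasp point.
Start: joints at [-1.288, 0.087, 1.371, -0, 1.684, -0.103], TCP at [0.207, -0.51, 0.167] pointing down, gripper open.
Joint ranges: [-3.1, 3.1], [-0.76, 2.03], [0.27, 2.55], [-1.08, 4.22], [0.17, 2.65], [-2.57, 2.57]. Speed limits (rad/s): [2.79, 2.79, 3.14, 3.14, 3.14, 3.14].

INTERFACE

Orientations are given as [roll, pitch, yaw] about the fixed x, y, z axes, in that order (R = Rz(yaw) Ry(pitch) Rx(roll)).
In Python, from bench import robot gives the robot as it stands.
- The arm moves only by the tool arm_command, never from a script. Its argument "targets" is one flat list of numbers, 7 for each row, row after row: the turn, a rotation vector about the tool's x, y, z in degrees, then the shift along the tool's x, y, z in mm, then the closure, from -1 (fully open) to 1 (shut). In form: [ax, ay, az, x, y, z, hand, ax, ay, az, x, y, z, hand, ...]. A call has 1 to 20 rows; each row is the pose to reach, as a shift and turn from the pose commanded when the call began, along the tool's axes at that moment; what a row does not reach only later rows make up. A row lasts 1/10 s, in which the tool goes at most 50 mm and 8.59 degrees, less where a joint would pass 70% of its speed; a pose out of reach is approached as far as the arm can. A call with a gripper value outside its range is refused whole. The fingers move at their own pace and stop on an object; the grip force is fixed at half the most. Time passes only in rows, so rows that repeat a pose let the fingers close. It gives the time, the measured TCP pose, the force, the opening and the grip force at its end, in the units of the state.
- robot.get_obs(): the state, without advancing time (a new reading comes with each control period).
- robot.snapshot(name): name is "scene" or "top" or "wrist"; returns a dict with "color" (480x640x3 uint8, red, green, blue), "range_z" (480x640 float32, m along the optical axis (not along the pixel's ray), 0 where there is no reading), "fx", "fy", "cx", "cy" (pixels), "dist_coeffs" ([k1, k2, p1, p2, k3] as OpenCV has them; the pictures are not rectified), "T" (4x4, takes a point from camera to world coordinates); the wrist camera has in their place "T_tool_cam" (4x4, takes a point from camera to tool coordinates, whose origin is the TCP and whose axes are the flange's). Camera axes: x right, y down, z forward; pixel columns grow to the right and rows downward; lengths in m; the calibration is good to about 2 mm. A picture is of the moment at which its call begins: read the wrist's pose just before it.
- robot.close_job(): hands the job in; it is judged then, once.
The state is a dict: "time": time; "joint_positions": joint angles; "qvel": joint speeds; "joint_torque": joint torques, N m; "tool_pos": TCP position; "ee_rot": TCP orientation; "wrist_force": force on the tool from outside, world axes, zero at the start; "wrist_torque": the same for the moment, N m; "width": finger opening in m; "finger_force": force on a finger pad.
Only numpy, scipy, OpenCV 4.12 (cv2) and the standard library are available. Lean on these libraries where they do the work, as an engineer would, in place of code of your own. Each camera call takes 0.05 s, during which the arm holds its last target. There are 200 camera calls.

TASK

Clear the desk: put the keyboard away in the wide middle bay of the wooden desk organiser, angling it in past the scanner post, until it lies straight along the back board and right up against it. Push and pivot it flat on the desk with the fingertips, never lift or tip it, and do not disturb the bottles, the tube rack or the mouse.

Things in the scene. Friction and masses are not known exactly. Their poses are not given: they have to be found in the camera images.
- keyboard: Flat black wireless keyboard, grey keys, loose, about 0.5 kg: 115 mm (its x) by 350 mm (its y, the long way), 20 mm high over the keys. The case to push on is 1 to 15 mm above the desk. Origin: centre of its underside, at desk level; x points to its far long edge (function keys), z up. It starts in front of the organiser, roughly parallel to it.
- organiser: Low fixed wooden organiser: back board 900 mm long, four 15 mm partitions, all 45 mm high; three bays open at the top and to the robot, floored by the desk. Origin: middle of the wide middle bay's mouth (the keyboard's place), at desk level; x points into the bay, y along the board. Bay 410 mm wide (y -205 to 205) and 125 mm deep: partitions begin at x = 0, board's face at x = 125 mm.
- scanner_post: Barcode scanner on a fixed aluminium post, 32 mm in diameter, 95 mm high; its grey head on top (54 by 46 mm, centred on the post) reaches up to 160 mm. Origin: post axis at desk level. It stands just in front of the bay's mouth, at organiser x = -40 mm, y = +140 or -140 mm, so the keyboard cannot go straight in; 149 mm is free between post and back board.
- grommet_cap: Flat round grey cap, 60 mm in diameter and 1 mm thick, over the other, unused desk hole, at the mirrored place on the other side of the bay (organiser y the other way). Flush with the desk: it stops nothing. Origin: its centre.
- bottle_blue: Amber glass blood culture bottle with a blue cap, loose, standing in the 215 mm wide side bay at organiser -y, 42 mm in diameter, 132 mm high. Origin: centre of its underside. Leave it alone.
- bottle_grey: The same bottle with a grey cap, beside it. Origin: centre of its underside. Leave it alone.
- tube_rack: White plastic tube rack with capped sample tubes, loose, standing in the 215 mm wide side bay at organiser +y, 76 by 170 mm, 98 mm high over the caps. Origin: centre of its underside. Leave it alone.
- mouse: Black computer mouse, 100 by 58 mm, 34 mm high, loose on its mat at the robot's right. Origin: centre of its underside. Leave it alone.

How it is judged:
By the outcome, as a careful person would: the job done as asked, in the order asked, and still so for the second after the job is handed in, with the robot touching nothing.
It also fails if it takes over 67 s, if anything falls off the work surface, if the arm or the gripper's body presses on something with over 40 N, if the wrist force passes 120 N, or if a joint passes its speed limit or range.

## Working session

There is one attempt and no reset: what is moved stays moved. The work goes in short steps, Python scripts to look and compute and a tool call to move; the robot and the scene stay as the last step left them, time stands still between calls to the robot, and variables do not carry over. Pictures are saved under pics/ and viewed, at most 10 in all, crops included, and the job is handed in when it is done.

Besides the shell and the picture viewer there is one more tool, called as name(argument=value, ...) on one line, values as JSON. arm_command: Moves the arm, as the interface text tells. Its arguments: {"type":"object","properties":{"targets":{"type":"array"}},"required":["targets"]}

```bash
mkdir -p pics; ls
cat > h.py <<'E'
import numpy as np, cv2
from bench import robot
def snap(n,f=None):
    s=robot.snapshot(n)
    if f: cv2.imwrite('pics/'+f,s['color'][:,:,::-1])
    return s
def px(s,uv,z):
    """pixels to world at height z"""
    K=np.array([[s['fx'],0,s['cx']],[0,s['fy'],s['cy']],[0,0,1]])
    p=cv2.undistortPoints(np.array(uv,float).reshape(-1,1,2),K,np.array(s['dist_coeffs'],float)).reshape(-1,2)
    d=np.c_[p,np.ones(len(p))]@s['T'][:3,:3].T; o=s['T'][:3,3]
    return o+d*((z-o[2])/d[:,2])[:,None]
def cloud(s):
    v,u=np.mgrid[0:480,0:640]
    K=np.array([[s['fx'],0,s['cx']],[0,s['fy'],s['cy']],[0,0,1]])
    p=cv2.undistortPoints(np.stack([u,v],-1).reshape(-1,1,2).astype(float),K,np.array(s['dist_coeffs'],float)).reshape(480,640,2)
    r=s['range_z'][...,None]
    return np.concatenate([p*r,r],-1)@s['T'][:3,:3].T+s['T'][:3,3]
E
python3 - <<'E'
from h import *
s=snap('top','top1.png');print(s['T'],s['fx'],s['dist_coeffs'])
snap('scene','sc1.png');print(robot.get_obs())
E
```

```text
pics
[[ 0.00701288 -0.99250522  0.12200086  0.41005414]
 [-0.99971106 -0.00976381 -0.02196526 -0.03006676]
 [ 0.02299183 -0.12181156 -0.99228691  1.25792491]
 [ 0.          0.          0.          1.        ]] 528.2272611442596 [-0.13784445  0.          0.          0.          0.        ]
{'time': 0.1, 'joint_positions': array([-1.28806505e+00,  8.79183790e-02,  1.37207827e+00, -2.67324318e-05,
        1.68360174e+00, -1.03079497e-01]), 'qvel': array([ 6.52729825e-04, -1.74999395e-03, -2.70191770e-03, -7.95088541e-05,
       -1.73203844e-04, -7.39853919e-04]), 'joint_torque': array([ 1.98089299e-03, -3.41252804e+01, -3.03301656e+01,  7.19242170e-02,
        3.04192014e-02, -1.04615067e-04]), 'tool_pos': array([ 0.20680927, -0.50902895,  0.16621353]), 'ee_rot': array([-3.13959483e+00, -1.79956623e-04,  3.85807616e-01]), 'wrist_force': array([ 0.0479636 ,  0.06453321, -0.05802402]), 'wrist_torque': array([ 0.01284514,  0.004228  , -0.03618455]), 'finger_force': 0.0, 'width': 0.09376586069205174}
```

View pics/top1.png

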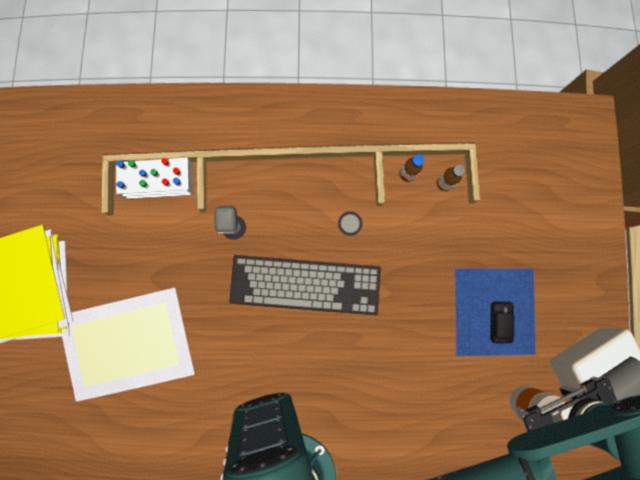

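View pics/sc1.png

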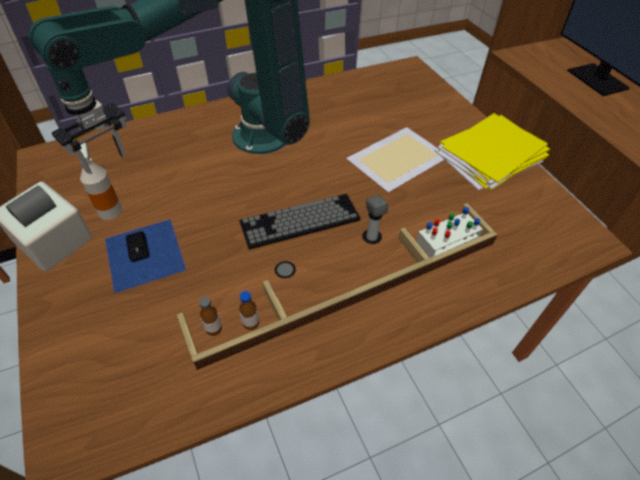

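Top view: post on the left (+y) at (233,228), cap at (350,223), keyboard (231..381, 256..315), middle-bay partitions ending at about (201,210) and (380,203). The side bays hold rack and bottles; the mouse is at (503,322). Now measuring.

```bash
cat >> h.py <<'E'
def kb(s,roi=(200,130,420,330)):
    c=s['color'].astype(int); m=np.zeros((480,640),np.uint8)
    x0,y0,x1,y1=roi
    sat=c.max(2)-c.min(2)
    m[y0:y1,x0:x1]=((sat<40)&(c.max(2)<190))[y0:y1,x0:x1]
    m=cv2.morphologyEx(m,cv2.MORPH_CLOSE,np.ones((5,5)))
    m=cv2.morphologyEx(m,cv2.MORPH_OPEN,np.ones((7,7)))
    n,l,st,_=cv2.connectedComponentsWithStats(m)
    k=1+np.argmax(st[1:,4]); 
    cn=max(cv2.findContours((l==k).astype(np.uint8),0,1)[0],key=len).reshape(-1,2)
    w=px(s,cn,0.013)[:,:2]
    r=cv2.minAreaRect((w*1000).astype(np.float32))
    b=cv2.boxPoints(r)
    return r,b
E
python3 - <<'E'
from h import *
s=snap('top'); W=cloud(s)
r,b=kb(s);print('kb',r,b)
z=W[...,2]
# organiser: tops
m=((z>.037)&(z<.052)); m[:, :95]=0; m[:,490:]=0; m[220:]=0;m[:135]=0
c=s['color'].astype(int); m&=(c[...,0]>150)&(c[...,0]-c[...,2]>30)
for nm,(x0,x1,y0,y1) in dict(board=(100,480,140,162),p1=(98,118,165,215),p2=(192,210,165,215),p3=(372,390,160,208),p4=(466,484,155,205)).items():
    k=np.zeros_like(m);k[y0:y1,x0:x1]=1;k&=m
    v,u=np.nonzero(k); w=px(s,np.c_[u,v],.045)[:,:2]*1000
    print(nm,len(w),w.min(0),w.max(0),cv2.fitLine(w.astype(np.float32),cv2.DIST_HUBER,0,.01,.01).ravel())
k=(z>.15)&(z<.17);k[:, :205]=0;k[:,245:]=0;k[:190]=0;k[245:]=0
print('head',k.sum(),W[k].mean(0),W[k].min(0),W[k].max(0))
# cap
print('cap',px(s,[[350,223]],.001))
big=cv2.resize(s['color'][135:325,90:490,::-1],None,fx=2,fy=2,interpolation=cv2.INTER_CUBIC);cv2.imwrite('pics/c1.png',big)
E
```

```text
kb ((449.48388671875, -32.14485168457031), (348.0072021484375, 112.67424011230469), 85.88925170898438) [[ 380.81833 -201.66231]
 [ 493.20273 -209.7393 ]
 [ 518.1494   137.3726 ]
 [ 405.76505  145.4496 ]]
board 2524 [ 736.99726548 -441.56330009] [791.67883092 456.71635035] [ 4.1647501e-02 -9.9913239e-01  7.6410657e+02  7.2857780e+00]
p1 284 [613.04937229 437.39643197] [727.20344382 457.17651099] [9.9890161e-01 4.6856437e-02 6.7035089e+02 4.4735666e+02]
p2 274 [624.03631452 207.98527376] [727.29706509 226.05115913] [9.9902314e-01 4.4189803e-02 6.7593890e+02 2.1675998e+02]
p3 262 [ 642.68606868 -213.68332565] [ 744.2910368  -197.47129798] [ 9.9904436e-01  4.3707632e-02  6.9339136e+02 -2.0601845e+02]
p4 268 [ 651.21198839 -445.0786317 ] [ 761.89372337 -426.59052839] [ 9.9909705e-01  4.2485747e-02  7.0769342e+02 -4.3580463e+02]
head 207 [0.59372184 0.14163535 0.15289978] [0.56716301 0.12233864 0.1500144 ] [0.60820571 0.16307411 0.15877411]
cap [[ 0.59872946 -0.13926394  0.001     ]]
```

View pics/c1.png

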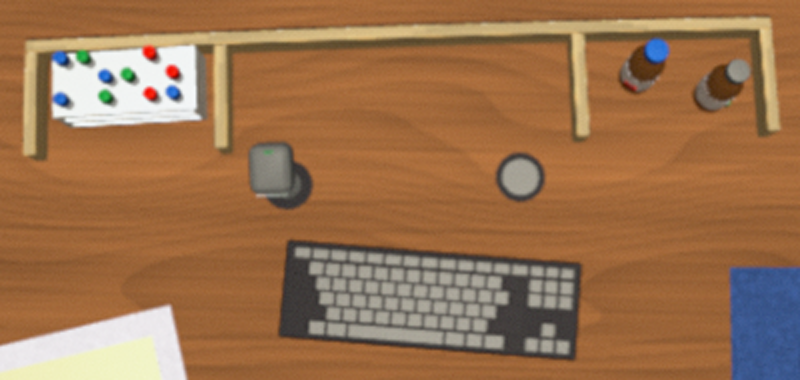

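```bash
cat >> h.py <<'E'
YO=np.radians(2.42); O=np.array([633.,3.])
R2=lambda a:np.array([[np.cos(a),-np.sin(a)],[np.sin(a),np.cos(a)]])
def rel(x,y,z,yawdeg):
    """tool-frame shift (mm) and turn (deg) from now to world pose (mm), tool down"""
    o=robot.get_obs(); p=o['tool_pos']*1000; w=o['ee_rot'][2]
    d=np.array([x,y])-p[:2]; t=R2(w).T@d
    return np.round([-(((yawdeg-np.degrees(w))+180)%360-180), t[0],-t[1],p[2]-z],1)
def toorg(xy,yaw): return R2(YO).T@(np.array(xy)-O), yaw-np.degrees(YO)
def toworld(xy,yaw): return R2(YO)@np.array(xy)+O, yaw+np.degrees(YO)
def kbpose(s,**k):
    r,b=kb(s,**k); e=[(b[1]-b[0]),(b[2]-b[1])]; l=max(e,key=np.linalg.norm); l=l*np.sign(l[1])
    yaw=np.degrees(np.arctan2(-l[0],l[1])); return np.array(r[0]),yaw,r[1]
def clr(c,deg):
    """clearances (mm), organiser frame: post, board, left partition, right partition"""
    P=(R2(np.radians(deg))@np.array([[57.5,175],[57.5,-175],[-57.5,-175],[-57.5,175]]).T).T+c
    poly=P.astype(np.float32).reshape(-1,1,2)
    f=lambda q:-cv2.pointPolygonTest(poly,(float(q[0]),float(q[1])),True)
    pp=lambda y:min(f((x,y)) for x in range(0,126,5))
    return np.round([f((-40,140))-16,125-P[:,0].max(),pp(205),pp(-205)],1)
E
python3 - <<'E'
from h import *
print(rel(366.3,3.9,70,-4.1), rel(366.3,3.9,5,-4.1))
c,y,_=kbpose(snap('top')); c,th=toorg(c,y); print(c,th,clr(c,th))
def arc(c,th,th1,s,n=6):
    for i in range(n):
        d=(th1-th)/(n-i) if n-i else 0
        m=np.radians(th+d/2); c=c+s/n*np.array([np.cos(m),np.sin(m)]); th=th+d
        print(c.round(),round(th,1),clr(c,th))
    return c,th
c,th=arc(c,th,-29,100)
print();c2,t2=arc(c,th,-29,65)
print('slide')
for i in range(8):
    q=c2+15*i*(R2(np.radians(t2))@[0,1]);print(q.round(),clr(q,t2))
s=snap('top')
print('bottles',px(s,[[407,178],[446,187]],0))
E
```

```text
[  26.2  340.8 -415.3   96.4] [  26.2  340.8 -415.3  161.4]
[-184.72576123  -27.49930801] -6.514688415527344 [ 51.7 232.7 125.9 146.2]
[-168.  -30.] -10.3 [ 25.3 205.5 108.6 139.2]
[-152.  -33.] -14.0 [  6.3 178.8  98.5 131.5]
[-136.  -38.] -17.8 [  7.8 152.8  97.9 122.9]
[-120.  -44.] -21.5 [  9.2 127.6 100.4 113.5]
[-105.  -50.] -25.3 [  8.7 103.3 100.6 103.4]
[-90. -58.] -29.0 [ 6.3 80.  98.5 92.6]

[-81. -63.] -29.0 [ 6.9 70.5 98.5 81.8]
[-71. -68.] -29.0 [11.6 61.  99.4 71. ]
[-62. -74.] -29.0 [ 19.1  51.5 101.3  60.1]
[-52. -79.] -29.0 [ 28.   42.1 104.4  49.3]
[-43. -84.] -29.0 [ 37.6  32.6 108.4  38.5]
[-33. -89.] -29.0 [ 47.6  23.1 113.4  27.6]
slide
[-33. -89.] [ 47.6  23.1 113.4  27.6]
[-26. -76.] [ 44.   15.8 100.3  27.6]
[-19. -63.] [43.6  8.6 87.2 27.6]
[-11. -50.] [43.6  1.3 74.1 27.6]
[ -4. -37.] [43.6 -6.  60.9 27.6]
[  3. -24.] [ 43.6 -13.3  47.8  27.6]
[ 10. -11.] [ 43.6 -20.5  34.7  27.6]
[18.  3.] [ 43.6 -27.8  21.7  31.5]
bottles [[ 0.71231349 -0.28019815  0.        ]
 [ 0.69142786 -0.37737107  0.        ]]
```

arm_command(targets=[0,0,0,0,0,-60,-1,0,0,0,0,0,-60,-1,0,0,26.2,341,-415,-60,-1,0,0,26.2,341,-415,-60,-1,0,0,26.2,341,-415,-60,-1,0,0,26.2,341,-415,-60,-1,0,0,26.2,341,-415,-60,-1,0,0,26.2,341,-415,-60,-1,0,0,26.2,341,-415,-60,-1,0,0,26.2,341,-415,-60,-1,0,0,26.2,341,-415,-60,-1,0,0,26.2,341,-415,-60,-1,0,0,26.2,341,-415,-60,-1,0,0,26.2,341,-415,-60,-1,0,0,26.2,341,-415,-60,-1,0,0,26.2,341,-415,-60,-1])

```text
time: 1.85
tool_pos: [0.3668, 0.0022, 0.2274]
ee_rot: [3.141, -0.001, -0.073]
wrist_force: [0.7, -0.6, -0.6]
width: 0.0936
finger_force: 0.0
```

arm_command(targets=[0,0,0,0,0,50,-1,0,0,0,0,0,100,-1,0,0,0,0,0,150,-1,0,0,0,0,0,200,-1,0,0,0,0,0,215,-1,0,0,0,0,0,222,-1,0,0,0,0,0,222,-1,0,0,0,6,0,222,-1,0,0,0,12,0,222,-1,0,0,0,17,0,222,-1,0,0,0,17,0,222,-1])

```text
time: 2.95
tool_pos: [0.3853, 0.0018, 0.0062]
ee_rot: [3.141, -0.002, -0.071]
wrist_force: [-0.5, -0.8, -0.0]
width: 0.0939
finger_force: 0.0
```

```bash
cat >> h.py <<'E'
def rowsfor(path,off):
    """path: organiser keyboard poses (c,deg); off: tool in keyboard frame; tool yaw change follows keyboard. Rows relative to first."""
    out=[]
    T=lambda c,d:(np.array(c)+R2(np.radians(d))@np.array(off),d)
    p0,d0=T(*path[0])
    for c,d in path[1:]:
        p,dd=T(c,d); t=R2(np.radians(d0)).T@(p-p0)
        out.append([0,0,round(-(dd-d0),1),round(t[0],1),round(-t[1],1),0,-1])
    return out
E
python3 - <<'E'
from h import *
o=robot.get_obs();print(o['tool_pos'],o['ee_rot'],o['wrist_force'])
s=snap('top');c,y,_=kbpose(s);print(_);c,th=toorg(c,y);print(c,th)
c=np.array([-184.7,-27.5]);th=-6.5
path=[(c,th)];n=20
for i in range(n):
    d=-22.5/n;m=np.radians(th+d/2);c=c+5*np.array([np.cos(m),np.sin(m)]);th+=d;path.append((c,th))
print(*rowsfor(path,(-65.5,30)),sep='\n')
E
```

```text
[0.38527056 0.00179124 0.00623504] [ 3.14131542e+00 -2.02443412e-03 -7.13747760e-02] [-0.46521293 -0.82459466 -0.00201913]
(347.7838134765625, 156.68539428710938)
[-206.71906355  -24.96593162] -6.539412422180176
[0, 0, 1.1, np.float64(5.6), np.float64(-1.2), 0, -1]
[0, 0, 2.2, np.float64(11.2), np.float64(-2.4), 0, -1]
[0, 0, 3.4, np.float64(16.9), np.float64(-3.4), 0, -1]
[0, 0, 4.5, np.float64(22.5), np.float64(-4.3), 0, -1]
[0, 0, 5.6, np.float64(28.2), np.float64(-5.0), 0, -1]
[0, 0, 6.8, np.float64(33.9), np.float64(-5.7), 0, -1]
[0, 0, 7.9, np.float64(39.6), np.float64(-6.3), 0, -1]
[0, 0, 9.0, np.float64(45.3), np.float64(-6.7), 0, -1]
[0, 0, 10.1, np.float64(51.1), np.float64(-7.1), 0, -1]
[0, 0, 11.2, np.float64(56.8), np.float64(-7.3), 0, -1]
[0, 0, 12.4, np.float64(62.5), np.float64(-7.4), 0, -1]
[0, 0, 13.5, np.float64(68.3), np.float64(-7.4), 0, -1]
[0, 0, 14.6, np.float64(74.0), np.float64(-7.3), 0, -1]
[0, 0, 15.8, np.float64(79.7), np.float64(-7.1), 0, -1]
[0, 0, 16.9, np.float64(85.5), np.float64(-6.8), 0, -1]
[0, 0, 18.0, np.float64(91.2), np.float64(-6.3), 0, -1]
[0, 0, 19.1, np.float64(96.9), np.float64(-5.7), 0, -1]
[0, 0, 20.2, np.float64(102.6), np.float64(-5.1), 0, -1]
[0, 0, 21.4, np.float64(108.3), np.float64(-4.3), 0, -1]
[0, 0, 22.5, np.float64(113.9), np.float64(-3.4), 0, -1]
```

arm_command(targets=[0,0,0,3,0,0,-1,0,0,1.1,8.6,-1.2,0,-1,0,0,2.2,14.2,-2.4,0,-1,0,0,3.4,20,-3.4,0,-1,0,0,4.5,25.5,-4.3,0,-1,0,0,5.6,31,-5,0,-1,0,0,6.8,37,-5.7,0,-1,0,0,7.9,42.6,-6.3,0,-1,0,0,9,48.3,-6.7,0,-1,0,0,10.1,54,-7,0,-1,0,0,11.2,59.8,-7.3,0,-1,0,0,11.2,59.8,-7.3,0,-1])

```text
time: 4.2
tool_pos: [0.4446, 0.0049, 0.0053]
ee_rot: [3.142, -0.0, -0.268]
wrist_force: [-0.4, -0.2, -0.0]
width: 0.0942
finger_force: 0.0
```

Run:
```python
from h import *
s=snap('top');c,y,_=kbpose(s);print(_,toorg(c,y))
cv2.imwrite('pics/c2.png',cv2.resize(s['color'][135:375,150:470,::-1],None,fx=2.4,fy=2.4,interpolation=cv2.INTER_CUBIC))
```

```text
(228.3446807861328, 122.40354919433594) (array([-187.28154788,  -87.40083866]), np.float64(-6.105823917388916))
```

View pics/c2.png

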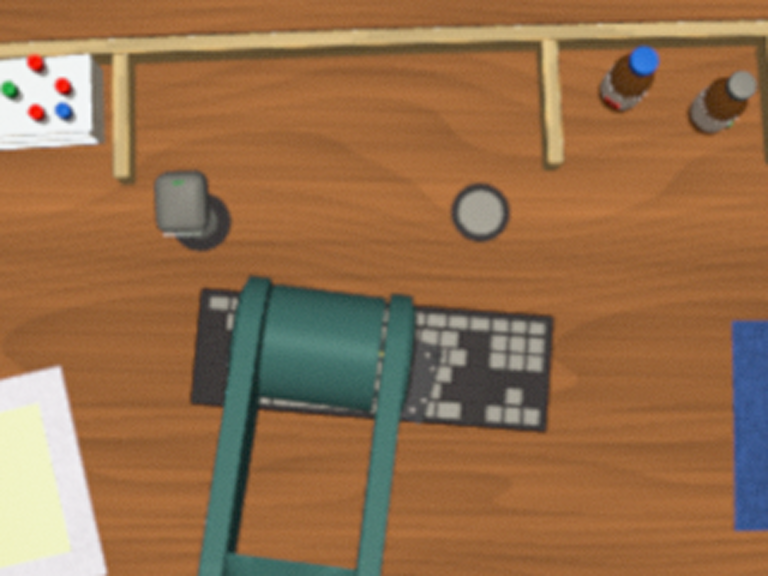

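The crop shows the keyboard has not moved (corners still at (235,256) and (378,314) in the full image), although the TCP reads 60 mm further. I need to see the fingers.

Run:
```python
from h import *
s=snap('scene');w=snap('wrist')
a=cv2.resize(s['color'][100:340,180:440,::-1],(400,369),interpolation=cv2.INTER_CUBIC)
b=cv2.resize(w['color'][:,:,::-1],(400,300));b=cv2.copyMakeBorder(b,0,69,0,0,0)
cv2.imwrite('pics/c3.png',np.hstack([a,b]))
print(w['T_tool_cam']);W=cloud(snap('top'))
```

```text
[[-4.24288826e-04 -9.62240074e-01 -2.72201873e-01  8.02106120e-02]
 [ 9.99999749e-01 -2.54011219e-04 -6.60792461e-04  1.22870522e-03]
 [ 5.66698658e-04 -2.72202085e-01  9.62239941e-01 -2.18138873e-01]
 [ 0.00000000e+00  0.00000000e+00  0.00000000e+00  1.00000000e+00]]
```

View pics/c3.png

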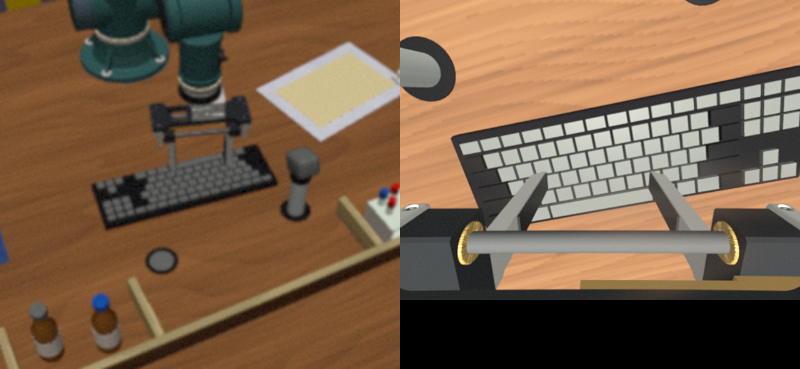

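```bash
cat >> h.py <<'E'
from scipy.spatial.transform import Rotation as Ro
def wrist(f=None):
    o=robot.get_obs();w=snap('wrist',f)
    T=np.eye(4);T[:3,:3]=Ro.from_euler('xyz',o['ee_rot']).as_matrix();T[:3,3]=o['tool_pos']
    w['T']=T@w['T_tool_cam']; w['Tt']=T
    return w
def proj(s,P):
    K=np.array([[s['fx'],0,s['cx']],[0,s['fy'],s['cy']],[0,0,1]])
    Ti=np.linalg.inv(s['T']);return cv2.projectPoints(np.array(P,float),cv2.Rodrigues(Ti[:3,:3])[0],Ti[:3,3],K,np.array(s['dist_coeffs'],float))[0].reshape(-1,2)
E
python3 - <<'E'
from h import *
w=wrist();print(w['fx'],w['cx'])
tips=[(w['Tt']@[x,y,0,1])[:3] for y in(47,-47) for x in(-8,8)]
print(np.round(tips,3),proj(w,tips).round())
# keyboard far-left corner seen at (452,138), far edge at right (800,68), near-left near (530,222)
k=1.6;uv=[((u-400)*k,v*k) for u,v in[(452,138),(798,68),(530,221),(640,205)]]
print(px(w,uv,.013).round(3))
W=cloud(w)
for u,v in uv: print(W[int(v)+3,min(int(u)+5,639)].round(3))
s=snap('scene'); print(proj(s,tips).round())
print(W[...,2][::40,::64].round(3))
E
```

```text
334.15735817534835 316.84660500420364
[[-1.9670e+01 -4.3220e+01  1.3000e-02]
 [-4.2370e+00 -4.7441e+01  9.0000e-03]
 [ 5.1240e+00  4.7451e+01  2.0000e-03]
 [ 2.0557e+01  4.3230e+01 -3.0000e-03]] [[ 47838.   8030.]
 [-78831.  13196.]
 [-43985.   7526.]
 [ 86911.  14368.]]
[[ 0.516  0.139  0.013]
 [ 0.491 -0.201  0.013]
 [ 0.403  0.096  0.013]
 [ 0.39  -0.03   0.013]]
[0.514 0.135 0.016]
[ 0.49  -0.2    0.016]
[0.401 0.093 0.014]
[ 0.379 -0.034  0.002]
[[ 7.811990e+05  2.097100e+04]
 [-3.890000e+03  1.263000e+03]
 [-6.280000e+02  4.770000e+02]
 [-3.717637e+06 -8.499500e+04]]
[[ 0.002  0.001  0.     0.001  0.002  0.001  0.001  0.002  0.002  0.002]
 [ 0.001  0.001  0.001 -0.     0.     0.001 -0.     0.001  0.001  0.002]
 [ 0.034  0.001  0.001  0.     0.002  0.002  0.002 -0.    -0.     0.001]
 [ 0.044  0.003  0.001  0.002  0.001  0.001  0.001  0.002  0.     0.015]
 [ 0.002  0.     0.001  0.     0.001 -0.     0.014  0.019  0.019  0.016]
 [ 0.002  0.     0.001  0.016  0.02   0.02   0.021  0.02   0.017  0.016]
 [-0.     0.001  0.02   0.021  0.021  0.021  0.021  0.02   0.019  0.016]
 [ 0.001  0.001  0.02   0.021  0.017  0.022  0.02   0.016  0.019  0.017]
 [ 0.001  0.     0.016  0.097  0.02   0.02   0.021  0.096  0.001  0.   ]
 [ 0.156  0.159  0.15   0.113  0.002  0.001 -0.     0.115  0.152  0.158]
 [ 0.164  0.165  0.159  0.159  0.16   0.159  0.16   0.159  0.159  0.165]
 [ 0.165  0.165  0.153  0.001  0.    -0.001  0.     0.002  0.156  0.165]]
```

Run:
```python
from h import *
w=wrist()
tips=[(w['Tt']@[x,y,0,1])[:3] for y in(.047,-.047) for x in(-.008,.008)]
print(np.round(tips,3),proj(w,tips).round())
s=snap('scene'); print(proj(s,tips).round())
W=cloud(w); Tl=(W-w['Tt'][:3,3])@w['Tt'][:3,:3]
z=W[...,2]; m=(z>.026)&(z<.06);m[:200]=0
v,u=np.nonzero(m)
for a in (u<320,u>=320):
    i=np.argsort(z[v[a],u[a]])[:12]; print(np.c_[u[a][i],v[a][i],Tl[v[a][i],u[a][i]].round(3)])
```

```text
[[ 0.424 -0.038  0.005]
 [ 0.439 -0.042  0.005]
 [ 0.448  0.052  0.005]
 [ 0.464  0.048  0.005]] [[383. 278.]
 [384. 256.]
 [248. 278.]
 [247. 256.]]
[[294. 215.]
 [295. 219.]
 [325. 212.]
 [326. 216.]]
[[ 2.32e+02  2.74e+02  1.00e-02 -4.80e-02 -3.80e-02]
 [ 2.30e+02  2.74e+02  1.00e-02 -4.90e-02 -3.90e-02]
 [ 2.35e+02  2.83e+02  4.00e-03 -4.60e-02 -3.90e-02]
 [ 2.36e+02  2.95e+02 -3.00e-03 -4.60e-02 -3.90e-02]
 [ 2.35e+02  2.84e+02  4.00e-03 -4.60e-02 -3.90e-02]
 [ 2.32e+02  2.75e+02  9.00e-03 -4.70e-02 -3.90e-02]
 [ 2.35e+02  2.81e+02  6.00e-03 -4.60e-02 -3.90e-02]
 [ 2.36e+02  2.97e+02 -4.00e-03 -4.60e-02 -3.90e-02]
 [ 2.32e+02  2.76e+02  9.00e-03 -4.70e-02 -3.90e-02]
 [ 2.35e+02  2.82e+02  5.00e-03 -4.60e-02 -4.00e-02]
 [ 2.36e+02  2.99e+02 -5.00e-03 -4.60e-02 -4.00e-02]
 [ 2.35e+02  2.86e+02  3.00e-03 -4.60e-02 -4.00e-02]]
[[ 3.98e+02  2.82e+02  4.00e-03  4.80e-02 -3.70e-02]
 [ 3.97e+02  2.97e+02 -5.00e-03  4.80e-02 -3.80e-02]
 [ 4.03e+02  2.74e+02  1.00e-02  5.10e-02 -3.80e-02]
 [ 4.01e+02  2.74e+02  1.00e-02  4.90e-02 -3.80e-02]
 [ 3.97e+02  2.96e+02 -4.00e-03  4.80e-02 -3.90e-02]
 [ 3.98e+02  2.81e+02  6.00e-03  4.80e-02 -3.90e-02]
 [ 4.01e+02  2.75e+02  9.00e-03  4.90e-02 -3.90e-02]
 [ 3.98e+02  2.90e+02  0.00e+00  4.80e-02 -3.90e-02]
 [ 3.98e+02  2.87e+02  2.00e-03  4.80e-02 -3.90e-02]
 [ 3.98e+02  2.84e+02  4.00e-03  4.80e-02 -3.90e-02]
 [ 4.01e+02  2.76e+02  9.00e-03  4.90e-02 -3.90e-02]
 [ 3.98e+02  2.88e+02  1.00e-03  4.80e-02 -3.90e-02]]
```

The wrist depth shows the real finger ends at tool z ≈ -38 mm, about 43 mm above the desk, so the fingers passed over the keyboard without touching it. The projected TCP misses the visible tips by the same amount. I'll back off behind the keyboard and descend in small steps, watching the force.

arm_command(targets=[0,0,0,0,0,-10,-1,0,0,-4,-25,7,-10,-1,0,0,-8,-50,14,-10,-1,0,0,-11.3,-75.5,21.7,-10,-1,0,0,-11.3,-75.5,21.7,-10,-1,0,0,-11.3,-75.5,21.7,0,-1,0,0,-11.3,-75.5,21.7,6,-1,0,0,-11.3,-75.5,21.7,12,-1,0,0,-11.3,-75.5,21.7,18,-1,0,0,-11.3,-75.5,21.7,18,-1])

```text
time: 5.6
tool_pos: [0.3645, 0.0041, -0.0141]
ee_rot: [-3.141, 0.003, -0.07]
wrist_force: [-1.3, -0.3, -0.0]
width: 0.0939
finger_force: 0.0
```

```bash
cat >> h.py <<'E'
def tipz():
    w=wrist();W=cloud(w);Tl=(W-w['Tt'][:3,3])@w['Tt'][:3,:3]
    m=(abs(Tl[...,0])<.02)&(abs(abs(Tl[...,1])-.05)<.012)&(w['range_z']>0)
    z=np.sort(Tl[...,2][m]);h=np.histogram(z,np.arange(-.08,.06,.005));return W,Tl,h
E
python3 - <<'E'
from h import *
o=robot.get_obs();print(o['tool_pos'],o['wrist_force'])
W,Tl,h=tipz();print(*[(round(b,3),n) for n,b in zip(*h)])
E
```

```text
[ 0.36453213  0.00413513 -0.01407258] [-1.305104   -0.27222357 -0.03626415]
(np.float64(-0.08), np.int64(493)) (np.float64(-0.075), np.int64(447)) (np.float64(-0.07), np.int64(408)) (np.float64(-0.065), np.int64(399)) (np.float64(-0.06), np.int64(353)) (np.float64(-0.055), np.int64(325)) (np.float64(-0.05), np.int64(274)) (np.float64(-0.045), np.int64(219)) (np.float64(-0.04), np.int64(40)) (np.float64(-0.035), np.int64(0)) (np.float64(-0.03), np.int64(0)) (np.float64(-0.025), np.int64(0)) (np.float64(-0.02), np.int64(1159)) (np.float64(-0.015), np.int64(2354)) (np.float64(-0.01), np.int64(0)) (np.float64(-0.005), np.int64(0)) (np.float64(0.0), np.int64(0)) (np.float64(0.005), np.int64(0)) (np.float64(0.01), np.int64(0)) (np.float64(0.015), np.int64(0)) (np.float64(0.02), np.int64(0)) (np.float64(0.025), np.int64(0)) (np.float64(0.03), np.int64(0)) (np.float64(0.035), np.int64(0)) (np.float64(0.04), np.int64(0)) (np.float64(0.045), np.int64(0)) (np.float64(0.05), np.int64(0)) (np.float64(0.055), np.int64(0))
```

arm_command(targets=[0,0,0,0,0,5,-1,0,0,0,0,0,10,-1,0,0,0,0,0,14,-1,0,0,0,0,0,17,-1,0,0,0,0,0,17,-1])

```text
time: 6.15
tool_pos: [0.3648, 0.0041, -0.0303]
ee_rot: [-3.142, 0.001, -0.07]
wrist_force: [-1.0, 0.1, -0.2]
width: 0.0936
finger_force: 0.0
```

Run:
```python
from h import *
o=robot.get_obs();print(o['tool_pos'],o['wrist_force'])
w=wrist('w4.png')
W,Tl,h=tipz();print(*[(round(b,3),n) for n,b in zip(*h) if n])
```

```text
[ 0.36480062  0.00406323 -0.03030059] [-0.96091131  0.12563403 -0.16516051]
(np.float64(-0.08), np.int64(497)) (np.float64(-0.075), np.int64(436)) (np.float64(-0.07), np.int64(421)) (np.float64(-0.065), np.int64(387)) (np.float64(-0.06), np.int64(364)) (np.float64(-0.055), np.int64(315)) (np.float64(-0.05), np.int64(288)) (np.float64(-0.045), np.int64(209)) (np.float64(-0.04), np.int64(41)) (np.float64(-0.035), np.int64(2829)) (np.float64(-0.03), np.int64(535))
```

View pics/w4.png

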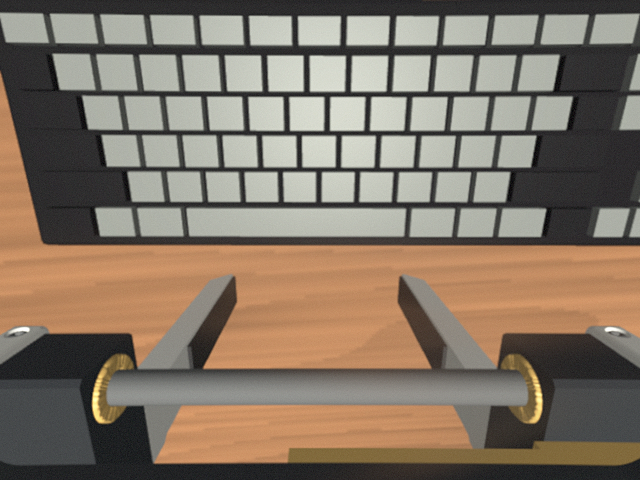

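Fingertips are now about 7 mm above the desk at (230,280) and (405,280), squared to the keyboard's near edge (row 242). Pushing.

arm_command(targets=[0,0,0,7,0,0,-1,0,0,0,14,0,0,-1,0,0,0,20,0,0,-1,0,0,1.1,25.6,-1.2,0,-1,0,0,2.2,31.2,-2.4,0,-1,0,0,3.4,37,-3.4,0,-1,0,0,4.5,42.5,-4.3,0,-1,0,0,5.6,48,-5,0,-1,0,0,6.8,54,-5.7,0,-1,0,0,7.9,59.6,-6.3,0,-1,0,0,9,65.3,-6.7,0,-1,0,0,10.1,71,-7,0,-1,0,0,11.2,76.8,-7.3,0,-1,0,0,11.2,76.8,-7.3,0,-1])

```text
time: 7.65
tool_pos: [0.4442, 0.0056, -0.0295]
ee_rot: [-3.141, -0.003, -0.266]
wrist_force: [-0.2, 0.7, -0.4]
width: 0.0943
finger_force: 0.0
```

```bash
cat >> h.py <<'E'
def fit(s,th0,c0,zz=.019,hint=None):
    """fit keyboard pose (organiser) by point cloud: points z .012-.024 inside zone; match rectangle edges"""
    W=cloud(s); z=W[...,2]*1000; c=s['color'].astype(int); sat=c.max(2)-c.min(2)
    m=(z>11)&(z<26)&(sat<30)&(s['range_z']>0)
    p=(W[m][:,:2]*1000-O)@R2(YO)
    q=(p-c0)@R2(np.radians(th0)); k=(abs(q[:,0])<85)&(abs(q[:,1])<205)
    return p[k]
def pose2(s,th0,c0,it=4):
    for _ in range(it):
        p=fit(s,th0,np.array(c0)); q=(p-c0)@R2(np.radians(th0))
        b=np.round(q[:,1]/8); f=[];n=[]
        for v in np.unique(b):
            x=q[b==v]
            if len(x)<8: continue
            f.append((x[:,1].mean(),np.percentile(x[:,0],99)));n.append((x[:,1].mean(),np.percentile(x[:,0],1)))
        f=np.array(f);n=np.array(n)
        full=(f[:,1]-n[:,1]>105)&(f[:,1]-n[:,1]<122)
        yl,yr=np.percentile(q[:,1],99.8),np.percentile(q[:,1],.2)
        F=f[(abs(f[:,1]-np.median(f[:,1]))<4)]
        a,b0=np.polyfit(F[:,0],F[:,1],1)
        th0+=np.degrees(-np.arctan(a)); c0=np.array(c0)+R2(np.radians(th0))@[b0-57,0]
    return c0,th0,yl,yr,len(F)
E
python3 - <<'E'
from h import *
o=robot.get_obs();print(o['tool_pos'],o['ee_rot'][2],o['wrist_force'])
s=snap('top','t5.png')
print(pose2(s,-17,[-130,-38]))
print(pose2(wrist(),-17,[-130,-38]))
E
```

```text
[ 0.44420152  0.0055929  -0.02953538] -0.26616338551802055 [-0.23005426  0.74354212 -0.41391795]
(array([-133.28444549,  -36.98581245]), np.float64(-17.160924567159256), np.float64(181.40768280282776), np.float64(-173.11920779231608), 43)
(array([-133.3659649 ,  -36.96070992]), np.float64(-17.163831162207043), np.float64(173.72722760515208), np.float64(-138.0174917489197), 37)
```

View pics/t5.png

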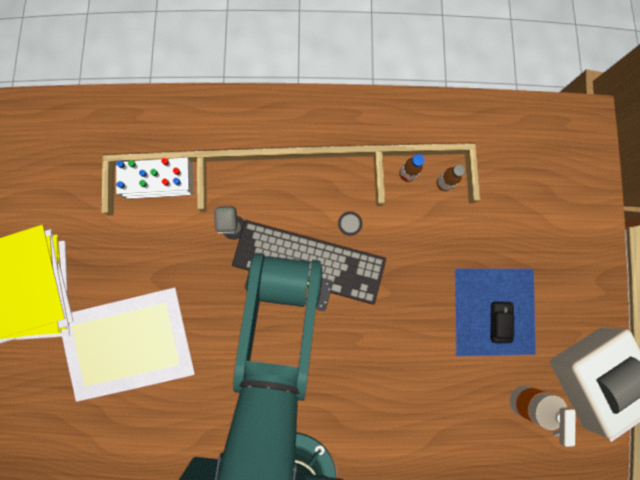

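Fingers now carry the keyboard as planned; its far-left corner at (245,220) passes just right of the post at (233,228). Planning the rest of this push.

Run:
```python
from h import *
c0=np.array([-133.3,-37.]);t0=-17.2
def mk(t1,s1,s2,st=5):
    c,th=c0,t0;P=[(c,th)]
    n=int(s1/st)
    for i in range(n):
        d=(t1-t0)/n;m=np.radians(th+d/2);c=c+st*np.array([np.cos(m),np.sin(m)]);th+=d;P.append((c,th))
    for i in range(int(s2/st)): c=c+st*np.array([np.cos(np.radians(th)),np.sin(np.radians(th))]);P.append((c,th))
    return P
for t1,s1 in((-29,50),(-27,40),(-25,40),(-24,50),(-29,35),(-33,60)):
    P=mk(t1,s1,95-s1);print(t1,s1,[clr(*q)[0] for q in P],P[-1],clr(*P[-1]))
P=mk(-27,40,55)
for r in rowsfor(P,(-65.5,30)):print(*r[2:5])
```

```text
-29 50 [np.float64(5.7), np.float64(6.3), np.float64(6.8), np.float64(7.1), np.float64(7.2), np.float64(7.1), np.float64(6.9), np.float64(6.4), np.float64(5.8), np.float64(4.9), np.float64(3.9), np.float64(4.0), np.float64(4.9), np.float64(6.9), np.float64(9.8), np.float64(13.2), np.float64(17.0), np.float64(21.1), np.float64(25.5), np.float64(29.9)] (array([-48.03146337, -78.39898455]), -28.999999999999996) [ 29.9  37.9 103.3  45.9]
-27 40 [np.float64(5.7), np.float64(6.4), np.float64(6.9), np.float64(7.1), np.float64(7.2), np.float64(7.1), np.float64(6.8), np.float64(6.3), np.float64(5.7), np.float64(5.7), np.float64(5.7), np.float64(5.7), np.float64(5.7), np.float64(6.1), np.float64(7.7), np.float64(10.1), np.float64(13.2), np.float64(16.7), np.float64(20.6), np.float64(24.8)] (array([-47.27795108, -77.00039665]), -27.00000000000001) [ 24.8  41.6 101.8  42.7]
-25 40 [np.float64(5.7), np.float64(6.2), np.float64(6.6), np.float64(6.9), np.float64(7.0), np.float64(7.0), np.float64(6.9), np.float64(6.6), np.float64(6.1), np.float64(6.1), np.float64(6.1), np.float64(6.1), np.float64(6.
[... 1064 characters left out ...]
04.8  45.8]
-33 60 [np.float64(5.7), np.float64(6.4), np.float64(6.9), np.float64(7.2), np.float64(7.3), np.float64(7.2), np.float64(6.8), np.float64(6.2), np.float64(5.4), np.float64(4.4), np.float64(3.2), np.float64(4.6), np.float64(9.6), np.float64(13.6), np.float64(17.9), np.float64(22.4), np.float64(27.0), np.float64(31.7), np.float64(36.4), np.float64(41.2)] (array([-49.78320608, -81.4343212 ]), -33.0) [ 41.2  31.2 108.4  51.6]
1.2 5.7 -1.3
2.5 11.3 -2.6
3.7 17.0 -3.7
4.9 22.8 -4.6
6.1 28.5 -5.5
7.4 34.3 -6.2
8.6 40.1 -6.8
9.8 45.9 -7.3
9.8 50.8 -6.4
9.8 55.7 -5.6
9.8 60.6 -4.7
9.8 65.6 -3.9
9.8 70.5 -3.0
9.8 75.4 -2.2
9.8 80.4 -1.3
9.8 85.3 -0.5
9.8 90.2 0.4
9.8 95.1 1.2
9.8 100.1 2.1
```

arm_command(targets=[0,0,1.2,5.7,-1.3,0,-1,0,0,2.5,11.3,-2.6,0,-1,0,0,3.7,17,-3.7,0,-1,0,0,4.9,22.8,-4,0,-1,0,0,6.1,28.5,-4.5,0,-1,0,0,7.4,34.3,-5,0,-1,0,0,8.6,40,-5,0,-1,0,0,9.8,46,-5,0,-1,0,0,9.8,51,-4,0,-1,0,0,9.8,56,-3,0,-1,0,0,9.8,60.6,-2.2,0,-1,0,0,9.8,65.6,-1.4,0,-1,0,0,9.8,70.5,-0.5,0,-1,0,0,9.8,75.4,0.3,0,-1,0,0,9.8,80.4,1.2,0,-1,0,0,9.8,85.3,2,0,-1,0,0,9.8,90.2,3,0,-1,0,0,9.8,90.2,3,0,-1])

```text
time: 9.55
tool_pos: [0.5302, -0.0214, -0.0298]
ee_rot: [3.142, -0.003, -0.436]
wrist_force: [1.0, 1.2, 0.5]
width: 0.0941
finger_force: 0.3
```

Run:
```python
from h import *
o=robot.get_obs();print(o['tool_pos'],o['ee_rot'][2],o['wrist_force'])
for s in (snap('top'),wrist()):
    r=pose2(s,-27,[-52,-75]);print(r,clr(r[0],r[1]))
```

```text
[ 0.53019333 -0.0214012  -0.02978583] -0.43642150036228844 [0.9944623  1.2104486  0.51228707]
(array([-56.05215698, -72.89646551]), np.float64(-27.44669451181206), np.float64(168.22827105893703), np.float64(-176.75977122503562), 44) [17.9 49.4 99.7 53.1]
(array([-56.31851917, -72.75634102]), np.float64(-27.453282485994002), np.float64(189.2308014642594), np.float64(-141.93839295941706), 37) [17.7 49.6 99.6 53.4]
```

arm_command(targets=[0,0,0,-15,0,0,-1,0,0,0,-15,0,-60,-1,0,0,-8.5,0,20,-70,-0.4,0,0,-17,10,50,-70,-0.4,0,0,-90,66,232,-70,-0.4,0,0,-90,66,232,-70,-0.4,0,0,-90,66,232,-70,-0.4,0,0,-90,66,232,-70,-0.4,0,0,-90,66,232,-70,-0.4,0,0,-90,66,232,-70,-0.4,0,0,-90,66,232,-70,-0.4,0,0,-90,66,232,-70,-0.4,0,0,-90,66,232,-70,-0.4,0,0,-90,66,232,-70,-0.4,0,0,-90,66,232,-40,-0.4,0,0,-90,66,232,-25,-0.4,0,0,-90,66,232,-25,-0.4])

```text
time: 11.35
tool_pos: [0.4883, -0.2574, -0.0079]
ee_rot: [-3.136, -0.001, 1.133]
wrist_force: [0.4, -0.1, -0.2]
width: 0.0654
finger_force: 0.0
```

Run:
```python
from h import *
o=robot.get_obs();print(o['tool_pos'],np.degrees(o['ee_rot'][2]),o['wrist_force'],o['width'])
for s in (snap('top'),wrist()):
    r=pose2(s,-27,[-52,-75]);print(r,clr(r[0],r[1]))
W=cloud(s);Tl=(W-s['Tt'][:3,3])@s['Tt'][:3,:3]
z=W[...,2];m=(abs(Tl[...,0])<.02)&(abs(Tl[...,1])<.06)&(z>.006)&(s['range_z']>0)
q=Tl[m];print(np.percentile(q[:,2],[99,100]),q[q[:,2]>-.06][:,1].min(),q[q[:,2]>-.06][:,1].max())
r=pose2(snap('top'),-27,[-52,-75]);c=r[0]+R2(np.radians(r[1]))@[0,(r[2]+r[3])/2]
p,yy=toworld(c+R2(np.radians(r[1]))@[0,-175-8-10],r[1]+90);print(c,rel(*p,-31,yy))
```

```text
[ 0.48832278 -0.2574278  -0.00788635] 64.92069120388338 [ 0.3950124  -0.12333223 -0.23348082] 0.06543656644584576
(array([-56.49692563, -72.67691459]), np.float64(-27.350209454697215), np.float64(167.37301952351834), np.float64(-176.4514955496728), 44) [17.4 50.  99.6 53.5]
(array([-56.04507699, -72.8732877 ]), np.float64(-27.840640741263066), np.float64(-58.363725768120744), np.float64(-176.84542757857324), 16) [18.6 48.5 99.5 53.8]
[-0.04569943 -0.03804738] -0.04411146647050388 0.04532763445067659
[-58.58163435 -76.74469187] [-0.1  9.5  1.5 27. ]
```

arm_command(targets=[0,0,0,0,0,12,-0.4,0,0,0,3,1.5,23,-0.4,0,0,0,11,1.5,23,-0.4,0,0,0,18,1.5,23,-0.4,0,0,0,24,1.5,23,-0.4,0,0,0,30,1.5,23,-0.4,0,0,0,36,1.5,23,-0.4,0,0,0,42,1.5,23,-0.4,0,0,0,48,1.5,23,-0.4,0,0,0,54,1.5,23,-0.4,0,0,0,60,1.5,23,-0.4,0,0,0,66,1.5,23,-0.4,0,0,0,72,1.5,23,-0.4,0,0,0,78,1.5,23,-0.4,0,0,0,84,1.5,23,-0.4,0,0,0,90,1.5,23,-0.4,0,0,0,96,1.5,23,-0.4,0,0,0,102,1.5,23,-0.4,0,0,0,106,1.5,23,-0.4,0,0,0,106,1.5,23,-0.4])

```text
time: 13.5
tool_pos: [0.5372, -0.1623, -0.0276]
ee_rot: [3.141, -0.001, 1.135]
wrist_force: [-0.8, 0.3, 0.4]
width: 0.0661
finger_force: 0.0
```

Run:
```python
from h import *
o=robot.get_obs();print(o['tool_pos'],np.degrees(o['ee_rot'][2]),o['wrist_force'],o['width'])
s=snap('top','t6.png')
r=pose2(s,-27,[-20,-0]);print(r,clr(r[0],r[1]))
```

```text
[ 0.53715979 -0.16231566 -0.02764427] 65.03771881217857 [-0.75750102  0.28646461  0.4376718 ] 0.06611484267676801
(array([-19.08107513,  -0.47371323]), np.float64(-27.273597258575837), np.float64(173.0325220283009), np.float64(-134.40848444332298), 38) [ 9.5 12.8 23.6 53.2]
```

View pics/t6.png

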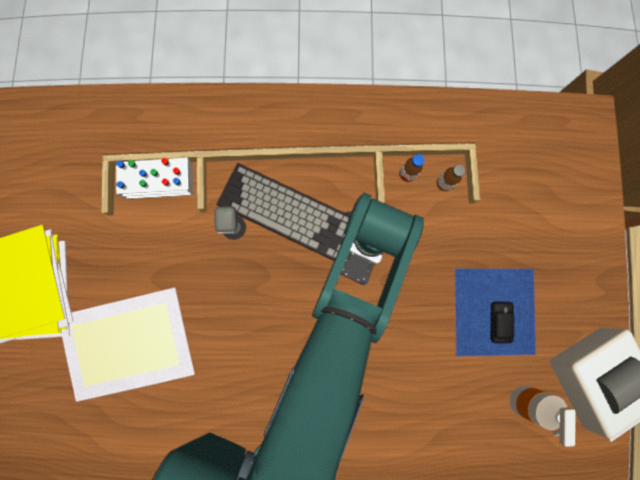

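The keyboard is in behind the post: left end inside the bay at (235,168), right end at (370,255). Sliding 12 mm more, then backing off.

arm_command(targets=[0,0,0,6,0,0,-0.4,0,0,0,12,0,0,-0.4,0,0,0,12,0,0,-0.4,0,0,0,-8,0,0,-0.4,0,0,0,-10,0,-50,-0.4,0,0,0,-10,0,-80,-0.7,0,0,0,-10,0,-80,-1,0,0,0,-10,0,-80,-1])

```text
time: 14.35
tool_pos: [0.5331, -0.172, 0.053]
ee_rot: [3.14, -0.001, 1.135]
wrist_force: [1.0, -0.2, -0.9]
width: 0.0864
finger_force: 0.0
```

Run:
```python
from h import *
o=robot.get_obs();print(o['tool_pos'],np.degrees(o['ee_rot'][2]))
r=pose2(snap('top'),-27,[-14,10]);print(r,clr(r[0],r[1]))
c,t=np.array([-13.5,10]),-27.3
print(c,t)
p,y=toworld(c+R2(np.radians(t))@[-85.5,-50],t);print(p,y,rel(*p,0,y))
C=c+R2(np.radians(t))@[0,170]
P=[(C-R2(np.radians(a))@[0,170],a) for a in np.linspace(t,0,18)]
print([list(clr(*q)) for q in P[::4]])
for x in rowsfor(P,(-65.5,-50)):print(*x[2:5])
```

```text
[ 0.53310868 -0.1720125   0.05296919] 65.02053083206785
(array([-13.45922861,   9.72315021]), np.float64(-27.12446652333835), np.float64(172.88250050416224), np.float64(-161.42046712184185), 42) [ 9.5  7.5 13.3 53.3]
[-13.5  10. ] -27.3
[520.48901299   3.03299456] -24.880000000000003 [ 89.9 153.5 -84.2  51.4]
[[np.float64(9.7), np.float64(7.1), np.float64(13.1), np.float64(54.0)], [np.float64(16.6), np.float64(5.0), np.float64(18.9), np.float64(23.7)], [np.float64(22.4), np.float64(3.6), np.float64(24.7), np.float64(17.7)], [np.float64(27.0), np.float64(2.9), np.float64(31.0), np.float64(16.5)], [np.float64(30.3), np.float64(2.9), np.float64(37.4), np.float64(19.6)]]
-1.6 6.2 1.7
-3.2 12.4 3.3
-4.8 18.7 4.7
-6.4 25.0 5.9
-8.0 31.4 7.0
-9.6 37.7 7.9
-11.2 44.1 8.5
-12.8 50.6 9.1
-14.5 57.0 9.4
-16.1 63.4 9.5
-17.7 69.8 9.5
-19.3 76.3 9.3
-20.9 82.7 8.9
-22.5 89.1 8.3
-24.1 95.5 7.6
-25.7 101.9 6.6
-27.3 108.2 5.5
```

arm_command(targets=[0,0,8,-10,-20,-10,-1,0,0,16,-10,-40,-10,-1,0,0,30,0,-75,-10,-1,0,0,90,153.5,-84,-10,-1,0,0,90,153.5,-84,-10,-1,0,0,90,153.5,-84,-10,-1,0,0,90,153.5,-84,-10,-1,0,0,90,153.5,-84,-10,-1,0,0,90,153.5,-84,-10,-1,0,0,90,153.5,-84,-10,-1,0,0,90,153.5,-84,-10,-1,0,0,90,153.5,-84,-10,-1,0,0,90,153.5,-84,-10,-1,0,0,90,153.5,-84,30,-1,0,0,90,153.5,-84,60,-1,0,0,90,153.5,-84,78,-1,0,0,90,153.5,-84,83,-1,0,0,90,153.5,-84,83,-1])

```text
time: 16.2
tool_pos: [0.5202, 0.0023, -0.0318]
ee_rot: [3.141, 0.002, -0.435]
wrist_force: [-0.4, -0.1, 0.1]
width: 0.0943
finger_force: 0.0
```

Run:
```python
from h import *
o=robot.get_obs();print(o['tool_pos'],np.degrees(o['ee_rot'][2]),o['wrist_force'],o['width'])
r=pose2(wrist(),-27,[-14,10]);print(r,clr(r[0],r[1]))
print(toorg(o['tool_pos'][:2]*1000,0)[0]-0, R2(np.radians(27.2))@(toorg(o['tool_pos'][:2]*1000,0)[0]-[-13.5,10]))
```

```text
[ 0.52016308  0.00234631 -0.03179731] -24.92803619261184 [-0.3724141  -0.10574028  0.06633469] 0.09425794886593145
(array([-15.26464484,  10.64855361]), np.float64(-27.15974504169303), np.float64(105.97132139396187), np.float64(-170.13578956047118), 33) [ 7.6  9.2 12.5 55.4]
[-112.76388432    4.11136192] [-85.59523973 -50.61076688]
```

arm_command(targets=[0,0,0,7,0,0,-1,0,0,0,14,0,0,-1,0,0,0,19,0,0,-1,0,0,-1.6,25.2,1.7,0,-1,0,0,-3.2,31.4,3.3,0,-1,0,0,-4.8,37.7,4.7,0,-1,0,0,-6.4,44,5.9,0,-1,0,0,-8,50.4,7,0,-1,0,0,-9.6,56.7,7.9,0,-1,0,0,-11.2,63,8.5,0,-1,0,0,-12.8,69.6,9,0,-1,0,0,-12.8,69.6,9,0,-1])

```text
time: 17.45
tool_pos: [0.5802, -0.0363, -0.0305]
ee_rot: [3.14, 0.001, -0.213]
wrist_force: [-2.3, -1.1, 1.7]
width: 0.0942
finger_force: 1.2
```

Run:
```python
from h import *
o=robot.get_obs();print(o['tool_pos'],np.degrees(o['ee_rot'][2]),o['wrist_force'],o['width'])
for s in (snap('top'),wrist()):
    r=pose2(s,-14.5,[25,-4]);print(r,clr(r[0],r[1]))
```

```text
[ 0.58019174 -0.03626312 -0.03052438] -12.201237117665457 [-2.31553576 -1.08039233  1.74934525] 0.09421280272768774
(array([21.88425859, -3.19314333]), np.float64(-14.518186003163535), np.float64(171.06342627755518), np.float64(-173.71328626077045), 25) [22.3  3.6 24.4 18. ]
(array([22.72730417, -3.41845207]), np.float64(-14.357938481688702), np.float64(113.98125345870967), np.float64(-172.16347446245052), 34) [22.8  3.2 24.6 17.8]
```

Run:
```python
from h import *
c,t=np.array([22,-3.5]),-14.5
C=c+R2(np.radians(t))@[0,170]
P=[(C-R2(np.radians(a))@[0,170],a) for a in np.linspace(t,0,11)]
print(P[-1],[list(clr(*q)) for q in P[::5]])
for x in rowsfor(P,(-65.5,-50)):print(*x[2:5])
```

```text
(array([64.56460069, -8.91490114]), np.float64(0.0)) [[np.float64(22.5), np.float64(3.5), np.float64(24.7), np.float64(17.7)], [np.float64(27.6), np.float64(2.8), np.float64(31.8), np.float64(16.7)], [np.float64(31.1), np.float64(2.9), np.float64(38.9), np.float64(21.1)]]
-1.4 5.6 1.6
-2.9 11.2 3.0
-4.4 16.9 4.3
-5.8 22.6 5.5
-7.2 28.3 6.5
-8.7 34.0 7.4
-10.2 39.8 8.1
-11.6 45.6 8.7
-13.0 51.4 9.1
-14.5 57.2 9.4
```

arm_command(targets=[0,0,-1.4,5.6,1.6,0,-1,0,0,-2.9,11.2,3,0,-1,0,0,-4.4,17,4.3,0,-1,0,0,-5.8,22.6,5.5,0,-1,0,0,-7.2,28.3,6.5,0,-1,0,0,-8.7,34,7.4,0,-1,0,0,-10.2,39.8,8.1,0,-1,0,0,-11.6,45.6,8.7,0,-1,0,0,-13,51.4,9.1,0,-1,0,0,-14.6,57,9.4,0,-1,0,0,-14.6,57,9.4,0,-1])

```text
time: 18.65
tool_pos: [0.6342, -0.0571, -0.0309]
ee_rot: [3.141, 0.001, 0.043]
wrist_force: [-4.2, -1.4, 1.6]
width: 0.0944
finger_force: 2.1
```

Run:
```python
from h import *
o=robot.get_obs();print(o['tool_pos'],np.degrees(o['ee_rot'][2]),o['wrist_force'],o['width'])
for s in (snap('top'),wrist()):
    r=pose2(s,0,[64,-9]);print(r,clr(r[0],r[1]))
```

```text
[ 0.63417968 -0.05712314 -0.03091266] 2.4549928869507185 [-4.18682569 -1.4085927   1.55249926] 0.09435018242227305
(array([64.96044301, -9.00010873]), np.float64(-0.0064935920299370505), np.float64(171.03265550630258), np.float64(-174.02782828098555), 23) [31.5  2.5 39.  21. ]
(array([64.80892423, -8.99960155]), np.float64(0.0275847526066468), np.float64(110.03301502457778), np.float64(-172.2887177167662), 34) [31.2  2.6 39.  21. ]
```

arm_command(targets=[0,0,0,1,0,0,-1,0,0,0,2,0,0,-1,0,0,0,3,0,0,-1,0,0,0,3,0,0,-1])

```text
time: 19.15
tool_pos: [0.634, -0.0571, -0.0309]
ee_rot: [3.141, 0.007, 0.043]
wrist_force: [-10.2, -2.7, 5.8]
width: 0.094
finger_force: 5.3
```

arm_command(targets=[0,0,0,2,0,0,-1,0,0,0,4,0,0,-1,0,0,0,6,0,0,-1,0,0,0,6,0,0,-1])

```text
time: 19.55
tool_pos: [0.6336, -0.0571, -0.0309]
ee_rot: [3.141, 0.02, 0.043]
wrist_force: [-24.3, -4.0, 14.7]
width: 0.094
finger_force: 12.4
```

Run:
```python
from h import *
s=wrist();W=cloud(s)
p=(W[...,:2]*1000-O)@R2(YO)
for s in (snap('top'),s):
    r=pose2(s,0,[64,-9]);print(r)
t=snap('top')
cv2.imwrite('pics/c7.png',np.hstack([cv2.resize(t['color'][135:255,180:400,::-1],(440,240),interpolation=cv2.INTER_CUBIC),cv2.resize(s['color'][:,:,::-1],(320,240))]))
```

```text
(array([64.72890761, -8.99992605]), np.float64(-0.007857819244906531), np.float64(171.03525874909212), np.float64(-173.84336132834116), 23)
(array([64.90482115, -8.99898655]), np.float64(0.06285494861222812), np.float64(109.6270416288714), np.float64(-172.3501311691092), 34)
```

View pics/c7.png

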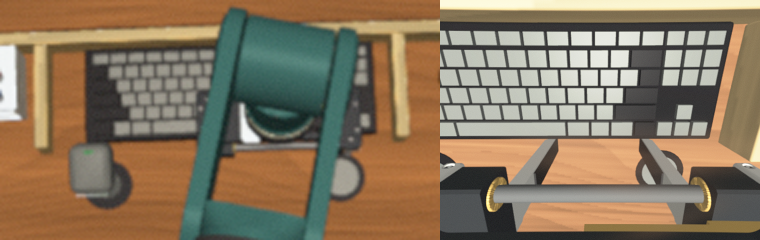

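The board now stops it: 24 N with no motion, and the wrist view shows the far edge along the board. Backing off and lifting to verify.

arm_command(targets=[0,0,0,-4,0,0,-1,0,0,0,-9,0,0,-1,0,0,0,-25,0,0,-1,0,0,0,-45,0,-30,-1,0,0,0,-80,0,-80,-1,0,0,0,-120,0,-130,-1,0,0,0,-160,0,-180,-1,0,0,0,-190,0,-200,-1,0,0,0,-220,0,-200,-1,0,0,0,-230,0,-200,-1,0,0,0,-230,0,-200,-1])

```text
time: 20.8
tool_pos: [0.4142, -0.0657, 0.1706]
ee_rot: [3.141, -0.006, 0.042]
wrist_force: [0.1, -0.3, -0.7]
width: 0.0938
finger_force: 0.0
```

Run:
```python
from h import *
t=snap('top');w=wrist()
for s in (t,w): print(pose2(s,0,[65,-9]))
# gap: depth profile along organiser x at several y
W=cloud(t);p=(W[...,:2]*1000-O)@R2(YO);c=t['color'].astype(int);wood=(c[...,0]-c[...,2]>25)
for y in(-160,-100,-40,40,100,160):
    m=(abs(p[...,1]-y)<6)&(abs(p[...,0]-124)<18);q=np.c_[p[m][:,0],W[m][:,2]*1000,wood[m]]
    bd=q[(q[:,1]>30)]; k=q[(q[:,1]>8)&(q[:,1]<25)&(q[:,2]==0)];d=q[(q[:,1]<6)]
    print(y,'kb max',k[:,0].max().round(1),'board min',bd[:,0].min().round(1),'desk pts',len(d))
print(robot.get_obs()['time'],robot.get_obs()['wrist_force'])
cv2.imwrite('pics/c8.png',np.vstack([cv2.resize(t['color'][140:215,180:400,::-1],(790,270),interpolation=cv2.INTER_CUBIC),cv2.resize(w['color'][:,:,::-1],(790,593))[:320]]))
```

```text
(array([64.60505485, -9.00005144]), np.float64(0.007197652862090608), np.float64(171.0111847308467), np.float64(-173.27773611484469), 44)Traceback (most recent call last):
  File "<stdin>", line 3, in <module>
  File "h.py", line 90, in pose2
    full=(f[:,1]-n[:,1]>105)&(f[:,1]-n[:,1]<122)
          ~^^^^^
IndexError: too many indices for array: array is 1-dimensional, but 2 were indexed
```

Run:
```python
from h import *
t=snap('top')
W=cloud(t);p=(W[...,:2]*1000-O)@R2(YO);c=t['color'].astype(int);wood=(c[...,0]-c[...,2]>25)
for y in(-160,-100,-40,40,100,150):
    m=(abs(p[...,1]-y)<6)&(abs(p[...,0]-124)<18);q=np.c_[p[m][:,0],W[m][:,2]*1000,wood[m]]
    bd=q[(q[:,1]>30)]; k=q[(q[:,1]>8)&(q[:,1]<25)&(q[:,2]==0)];d=q[(q[:,1]<6)]
    print(y,'kb',k[:,0].max().round(1),'board',bd[:,0].min().round(1),'desk',len(d))
cv2.imwrite('pics/c8.png',cv2.resize(t['color'][140:215,190:400,::-1],(798,285),interpolation=cv2.INTER_CUBIC))
```

```text
-160 kb 123.2 board 122.6 desk 0
-100 kb 122.9 board 121.7 desk 0
-40 kb 123.4 board 122.5 desk 0
40 kb 124.0 board 122.4 desk 0
100 kb 123.0 board 122.6 desk 0
150 kb 122.5 board 121.8 desk 0
```

View pics/c8.png

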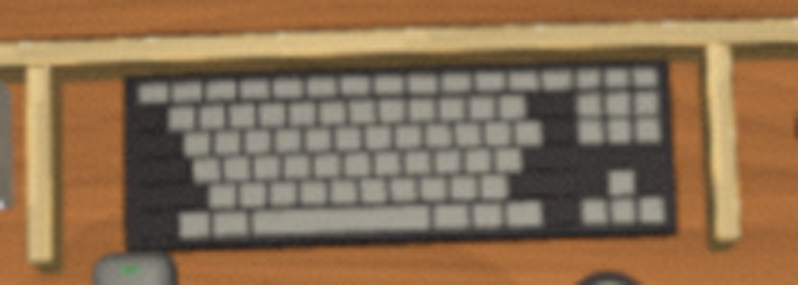

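The keyboard lies straight along the board with no desk showing between them, between the two partitions and clear of the post. The robot is touching nothing, so I'm handing in.

```bash
python3 -c "
from bench import robot
print(robot.close_job())"
```

```text
the job is handed in; nothing more can be done
None
```

The keyboard is in the middle bay, straight along the back board and right up against it. It was only pushed flat on the desk, nothing else was touched, and the job was handed in at about 21 s.

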